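# Shut the disc player and hold its search dial on the fastest step

## Task

A disc has just been put in the player: press its lid down until it is fully shut. Then grip the search dial on the player's top, turn it clockwise against its spring past the first and second step to the third and last one, and finish while still holding it there (do not let go, it springs back); leave the two remotes and the mug where they are.

Things in the scene. Friction and masses are not known exactly. Their poses are not given: they have to be found in the camera images.
- player: grey tabletop disc player, 220 deep (x) x 320 wide (y) x 90 high mm to its flat deck, fixed on the table. Origin: centre of the underside, on the table; x from front (two speakers) to back, y to its left, z up. In this frame (mm) the lid's hinge line, parallel to y, is at x 78, z 91, the lid's middle at y 55; the search dial's upright axis is at (-15, -92); the deck is clear for 60 mm round it
- lid (a joint): lid angle, rad: 0 = fully shut, flat on the deck; grows as its front edge swings up and back, stop at 1.4. A stiff friction hinge (0.13 N m) and no latch: it stays wherever it is left, open or shut; it starts well open. About 1 N on the lip moves it
- lid_hinge (a point): point on the lid's hinge line, midway across, at the lid's underside. The lid is a flat plate with a clear window, 150 wide x 153 long x 6 mm thick; shut, its top is 97 mm above the table. It turns with the lid: -x along the lid from hinge to lip, z is the normal of its outer face (up when shut)
- lid_lip (a point): outer face of the finger lip, 44 mm wide, in the middle of the lid's free edge, 158 mm from the hinge line
- search_dial: the search dial on the deck, right of the lid: black disc 52 mm across, 7 high, carrying a grey bar grip 44 long x 13 thick, 7 to 27 mm above the deck. Origin on its axis at deck level (90 mm above the table); z up; x along the bar towards the end with the light pointer line, turning with the dial
- dial (a joint): dial angle, rad, growing clockwise seen from above: 0 = home, pointer to the player's back; steps (detents) at 0.35, 0.70, 1.05, marked on the deck by bars of growing length; end stop at 1.17, just past the third. Same steps the other way (negative). Let go, its spring takes it home from anywhere: about 0.13 N m at the third step, with 0.02 N m of ripple as each step passes
- remote_long: bystander: black remote control lying flat, 190 x 46 x 20 mm, origin under its middle
- remote_short: bystander: black remote control lying flat, 145 x 40 x 18 mm, origin under its middle
- mug: bystander: white mug, 80 mm across, 92 mm high, handle towards its +y, origin under its middle

How it is judged:
By the outcome, as a careful person would: the job done as asked, in the order asked, and still so for the second after the job is handed in, while the arm keeps its last pose, push and grip.
It also fails if it takes over 43 s, if anything falls off the work surface, if the arm or the gripper's body presses on something with over 40 N, if the wrist force passes 120 N, or if a joint passes its speed limit or range.

## Robot

A 7-joint arm with a two-finger parallel gripper is mounted at the origin on the work surface. World frame = base frame: x ahead of the robot, y to its left, z up, the work surface at z = 0. Lengths are in mm, angles in rad, forces in N, time in s.
With the tool pointing down it reaches from about 425 to 950 mm from the base axis. Payload 16.7 kg.
Tool frame: the origin (TCP) lies at the very end of the fingers, on their centre line; the grasp point (between the pads) lies 19 mm behind it; z points along the fingers, y is the line along which they close (so a half turn about z gives the same grasp; the last joint's range is limited). The gripper opens to 94 mm and grips with 3 to 60 N. Pads are 16 mm wide; open, the fingers measure 119 mm over their backs; the gripper's body (75 mm by 177 mm) begins 78 mm behind the grasp point.
Start: joints at [-1.315, 0.426, 0.074, 1.606, -0.034, 1.111, -0.067], TCP at [265.838, 620.407, 205.467] pointing down, gripper open.
Joint ranges: [-2.85, 2.85], [-0.5, 2.14], [-1.23, 1.37], [0.21, 2.46], [-1.02, 4.16], [0.16, 2.05], [-2.73, 2.73]. Speed limits (rad/s): [1.89, 1.89, 2.39, 2.39, 3.01, 3.01, 3.01].

## Interface

Orientations are given as a unit quaternion [x, y, z, w].
In Python, from rig import read_state, vision, env gives the robot as it stands.
- The arm moves only by the shell command python3 -m handwheel 'ROWS' [FORCE]. ROWS is JSON, a list of rows, each a list of 5 numbers: the shift along the tool's x, y, z in m, then the turn about the tool's z in rad, then the opening, from 0 (shut) to 1 (fully open). In form: [[tx, ty, tz, spin, gripper], ...]. A call has 1 to 12 rows; each row shifts and turns the commanded pose from where the row before left it, along the tool's axes as they then stand; what a row does not reach is not made up. A row lasts 1/12 s, in which the tool goes at most 41.7 mm and 7.16 degrees, less where a joint would pass 70% of its speed; a pose out of reach is approached as far as the arm can. A call is refused whole if a number of a shift passes 0.0417 or a number of a turn 0.125, either way. A call with a gripper value outside its range is refused whole. The fingers move at their own pace and stop on an object; FORCE is the grip in N (left out, the last holds). Time passes only in rows, so rows that do not move let the fingers close. It gives the time, the measured TCP pose, the force, the opening and the grip force at its end, in the units of the state.
- read_state(): the state, without advancing time (a new reading comes with each control period).
- vision.get_image(name): name is "scene" or "top" or "wrist"; returns (picture, depth): 480x640x3 uint8, red, green, blue; 480x640 float32, mm along the optical axis (not along the pixel's ray), 0 where there is no reading.
- vision.get_calibration(name): a dict with "fx", "fy", "cx", "cy" (pixels), "D" ([k1, k2, p1, p2, k3] as OpenCV has them; the pictures are not rectified), "rvec" (rotation vector, rad) and "tvec" (3), from world to camera coordinates, as OpenCV has them; the wrist camera has in their place "T_tool_cam" (4x4, takes a point from camera to tool coordinates, whose origin is the TCP and whose axes are the flange's). Camera axes: x right, y down, z forward; pixel columns grow to the right and rows downward; lengths in mm; the calibration is good to about 2 mm. A picture is of the moment at which its call begins: read the wrist's pose just before it. get_calibration takes no time and is no camera call.
- env.finish_job(): hands the job in; it is judged then, once.
The state is a dict: "time_s": time; "joints": joint angles; "joint_velocities": joint speeds; "joint_efforts": joint torques, N m; "tcp_pos": TCP position; "ee_rot": TCP orientation; "force": force on the tool from outside, world axes, zero at the start; "moment": the same for the moment, N m; "grip_width": opening from 0.0 (shut) to 1.0 (fully open); "gripper_force": force on a finger pad.
Only numpy, scipy, OpenCV 4.12 (cv2) and the standard library are available. Lean on these libraries where they do the work, as an engineer would, in place of code of your own. Each camera call takes 0.05 s, during which the arm holds its last target. There are 200 camera calls.

## Working session

There is one attempt and no reset: what is moved stays moved. The work goes in short steps, Python scripts to look and compute and a shell command to move; the robot and the scene stay as the last step left them, time stands still between calls to the robot, and variables do not carry over. Pictures are saved under pics/ and viewed, at most 10 in all, crops included, and the job is handed in when it is done.

```bash
mkdir -p pics; ls; python3 - <<'E'
from rig import read_state, vision
import cv2,numpy as np
s=read_state();print(s)
for n in("scene","top"):
    im,d=vision.get_image(n);cv2.imwrite(f"pics/{n}0.png",im[:,:,::-1]);np.save(f"pics/{n}0.npy",d)
    print(vision.get_calibration(n))
print(vision.get_calibration("wrist"))
E
```

```text
pics
{'time_s': 0.0, 'joints': array([-1.3155084 ,  0.42669269,  0.07384559,  1.60661563, -0.03408759,
        1.11080625, -0.06711338]), 'joint_velocities': array([ 0.00049969, -0.0010987 ,  0.00074307, -0.0005823 ,  0.00165621,
       -0.00054994,  0.00064715]), 'joint_efforts': array([-1.14717395e-04, -9.35820651e+01,  3.66631687e+00, -4.54177022e+01,
       -4.88057022e-02,  2.03004404e-02,  9.38265998e-05]), 'tcp_pos': array([265.68556254, 620.02855376, 204.79788543]), 'ee_rot': array([ 2.01032085e-01,  9.79584454e-01, -6.26617428e-04, -7.78496148e-05]), 'force': array([-0.32124773,  0.0375737 , -0.09927114]), 'moment': array([-0.02128381, -0.00275914, -0.01911738]), 'gripper_force': 0.0, 'grip_width': 0.998712486101754}
{'fx': 528.4557714695865, 'fy': 528.4557714695865, 'cx': 319.0295719070183, 'cy': 240.99888792372332, 'D': array([-0.04562972,  0.        ,  0.        ,  0.        ,  0.        ]), 'rvec': array([ 0.67932202,  2.55209967, -1.25807599]), 'tvec': array([ 414.70599322, -163.58023061, 1537.57924236])}
{'fx': 471.7712175103373, 'fy': 471.7712175103373, 'cx': 315.94786918228544, 'cy': 243.9868776255877, 'D': array([-0.07579345,  0.        ,  0.        ,  0.        ,  0.        ]), 'rvec': array([ 2.17501613, -2.11274658,  0.1777495 ]), 'tvec': array([  74.17833545,  532.2724949 , 1092.16803568])}
{'fx': 429.6648959512265, 'fy': 429.6648959512265, 'cx': 315.6078395122829, 'cy': 238.9577882297264, 'D': array([-0.09697683,  0.        ,  0.        ,  0.        ,  0.        ]), 'T_tool_cam': array([[-1.10946758e-03, -9.61522470e-01, -2.74724058e-01,
         8.04905833e+01],
       [ 9.99998433e-01, -6.87780596e-04, -1.63127084e-03,
         6.39758689e-01],
       [ 1.37955369e-03, -2.74725438e-01,  9.61521727e-01,
        -1.79189435e+02],
       [ 0.00000000e+00,  0.00000000e+00,  0.00000000e+00,
         1.00000000e+00]])}
```

View pics/scene0.png

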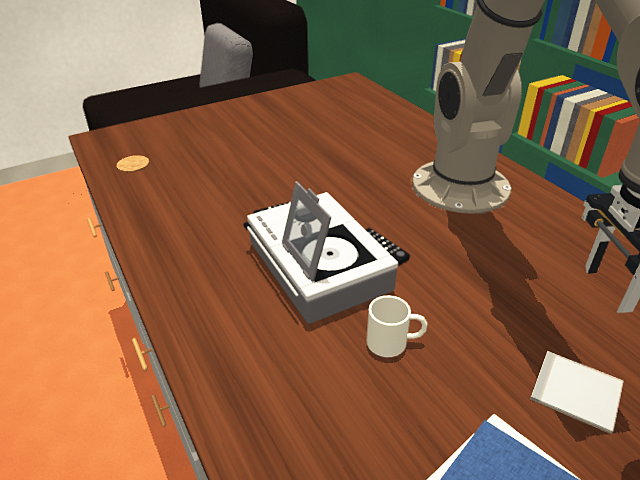

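View pics/top0.png

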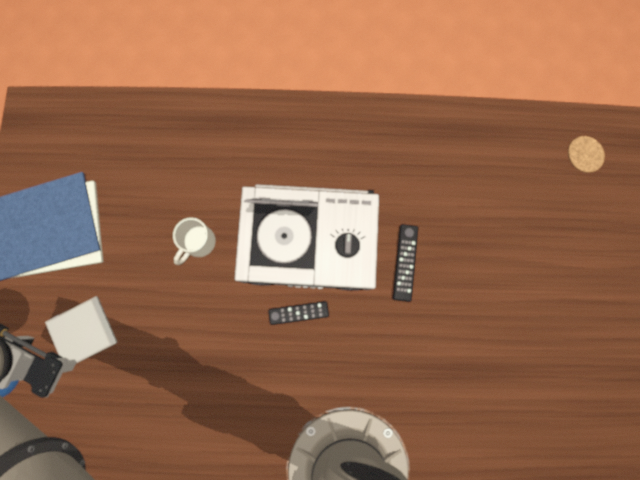

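The scene view shows the lid standing well open, hinged at the back, with its front facing the robot. In the top view the deck corners are about (242,187), (379,193), (376,289), (236,281). The dial is at about (347,245), the lid edge at about (247–318, 203), the mug at about (192,238), and the remotes at (406,263) and (298,313).

```bash
cat > h.py <<'E'
import numpy as np,cv2
from rig import vision
def w(name,px,d=None,z=None):
    "world points of pixels, by depth map d or on plane z"
    c=vision.get_calibration(name);K=np.array([[c['fx'],0,c['cx']],[0,c['fy'],c['cy']],[0,0,1]])
    R=cv2.Rodrigues(c['rvec'])[0];t=np.ravel(c['tvec'])
    n=cv2.undistortPoints(np.array(px,float).reshape(-1,1,2),K,c['D']).reshape(-1,2)
    r=np.c_[n,np.ones(len(n))]
    o=-R.T@t; q=r@R
    s=(z-o[2])/q[:,2] if z is not None else np.array([d[int(v),int(u)] for u,v in px])
    return o+q*s[:,None]
E
python3 - <<'E'
import numpy as np,cv2
from h import w
np.set_printoptions(suppress=True,precision=1)
d=np.load('pics/top0.npy')
print("deck corners z90",w('top',[(242,187),(379,193),(376,289),(236,281)],z=90))
print("dial",w('top',[(347,245)],z=117),w('top',[(347,245)],d))
print("mug rim",w('top',[(192,238)],z=92),"remotes",w('top',[(406,263),(298,313)],z=20))
g=[(u,v) for u in range(236,382,2) for v in range(182,292,2)]
p=w('top',g,d);m=(p[:,2]>105)&(p[:,2]<320)
q=p[m]; print(len(q)); 
for z in range(100,300,20):
    k=q[(q[:,2]>=z)&(q[:,2]<z+20)]
    if len(k):print(z,k.min(0),k.max(0),k.mean(0),len(k))
deck=p[(abs(p[:,2]-90)<6)];r=cv2.minAreaRect(deck[:,:2].astype(np.float32));print(deck[:,2].mean(),r)
# scene lid
ds=np.load('pics/scene0.npy')
print(w('scene',[(296,184),(316,278),(284,240),(327,202),(313,195),(305,188)],ds))
im=cv2.imread('pics/top0.png');a=cv2.resize(im[170:300,225:390],None,fx=4.5,fy=4.5,interpolation=2);cv2.imwrite('pics/c1.png',a)
E
```

```text
deck corners z90 [[652.3 267.1  90. ]
 [647.7 -54.6  90. ]
 [422.8 -49.3  90. ]
 [431.7 269.1  90. ]]
dial [[517.7  20.5 117. ]] [[517.4  20.6 119.1]]
mug rim [[527.3 375.7  92. ]] remotes [[ 492.8 -132.    20. ]
 [ 364.6  127.7   20. ]]
123
100 [501.8  13.5 105.9] [621.1 234.8 119.7] [542.4  54.  114.9] 37
120 [528.4  19.1 120.5] [615.  195.3 139.7] [591.5 118.1 130.2] 8
140 [604.   97.3 144. ] [608.2 202.9 154.9] [606.2 137.5 150. ] 7
160 [588.2 106.  160.3] [604.4 210.2 179.2] [597.9 156.1 166.8] 8
180 [587.4 160.8 182. ] [587.4 160.8 182. ] [587.4 160.8 182. ] 1
200 [588.2 138.4 216.6] [590.2 208.4 217.2] [589.2 173.4 216.9] 2
220 [575.3  93.  223.2] [588.4 234.5 239.9] [580.2 162.4 236.7] 31
240 [574.6 101.1 240.1] [583.9 229.6 252.4] [578.4 165.  246.4] 29
90.42907606645892 ((539.4620361328125, 110.13052368164062), (318.17669677734375, 217.84645080566406), 88.57144165039062)
[[ 582.2   93.4  233.2]
 [ 614.8  233.2   92.4]
 [ 620.1   98.4  103.2]
 [ 447.8   -8.7   84.9]
 [ 583.4  169.6  248.4]
 [ 400.7 -216.7   -0.7]]
```

View pics/c1.png

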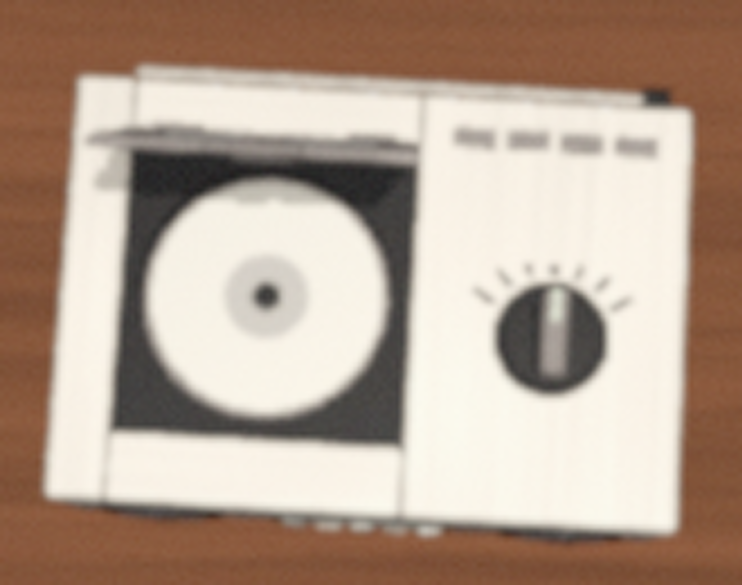

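```bash
python3 -m handwheel '[[0,0,-0.03,-0.095,0],[0,0,-0.03,-0.095,0],[0,0,-0.03,-0.095,0],[0,0,-0.01,-0.095,0],[-0.025,-0.028,0,0,0],[-0.025,-0.028,0,0,0],[-0.025,-0.028,0,0,0],[-0.025,-0.028,0,0,0],[-0.025,-0.028,0,0,0],[-0.025,-0.028,0,0,0],[-0.025,-0.028,0,0,0],[-0.025,-0.028,0,0,0]]'
```

```text
time_s: 1.1
tcp_pos: [461.0, 389.8, 305.3]
ee_rot: [0.012, 1.0, -0.0, -0.0]
force: [0.8, 0.2, 0.8]
grip_width: 0.187
gripper_force: 0.0
```

```bash
python3 -m handwheel '[[-0.024,-0.027,0,0,0],[-0.024,-0.027,0,0,0],[-0.024,-0.027,0,0,0],[-0.024,-0.027,0,0,0],[-0.024,-0.027,0,0,0],[-0.024,-0.027,0,0,0],[-0.024,-0.027,0,0,0],[0,0,0,0,0],[0,0,0,0,0]]'; python3 - <<'E'
from rig import read_state, vision
import cv2,numpy as np
from h import w
np.set_printoptions(suppress=True,precision=1)
print(read_state()['tcp_pos'])
for n in ("scene","wrist"):
    im,d=vision.get_image(n);cv2.imwrite(f"pics/{n}1.png",im[:,:,::-1])
    np.save(f"pics/{n}1.npy",d)
E
```

```text
time_s: 1.85
tcp_pos: [624.4, 196.0, 304.9]
ee_rot: [0.014, 1.0, -0.001, -0.0]
force: [0.1, 0.9, 0.5]
grip_width: 0.002
gripper_force: 0.0
[624.4 196.  304.9]
```

View pics/scene1.png

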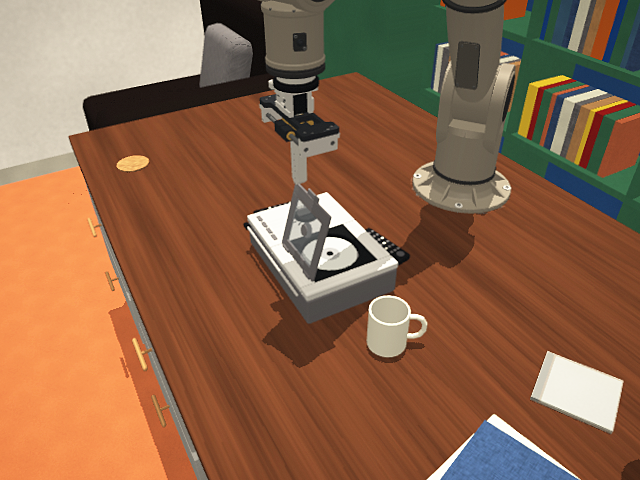

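The closed fingers (tip near pixel (300,182)) are above and behind the lid. Next I move to the middle of the lid and descend behind it.

```bash
python3 -m handwheel '[[-0.01,-0.016,0,0,0],[-0.006,-0.016,0,0,0],[0,0,0.03,0,0],[0,0,0.03,0,0],[0,0,0.018,0,0],[0,0,0,0,0],[0,0,0,0,0]]'
```

```text
time_s: 2.53
tcp_pos: [637.8, 167.2, 227.3]
ee_rot: [0.012, 1.0, -0.0, -0.001]
force: [0.3, -0.4, -0.0]
grip_width: 0.001
gripper_force: 0.0
```

```bash
python3 -m handwheel '[[0.02,0,0,0,0],[0.015,0,0,0,0],[0.01,0,0,0,0],[0.013,0,0.004,0,0],[0.013,0,0.0045,0,0],[0.012,0,0.007,0,0],[0.012,0,0.0075,0,0],[0.011,0,0.009,0,0],[0.01,0,0.009,0,0],[0,0,0,0,0]]'; python3 - <<'E'
from rig import vision
import cv2
im,d=vision.get_image("scene");cv2.imwrite("pics/s2.png",cv2.resize(im[120:360,180:460,::-1],None,fx=2,fy=2))
E
```

```text
time_s: 3.37
tcp_pos: [521.2, 169.5, 186.6]
ee_rot: [0.012, 1.0, 0.0, -0.0]
force: [0.2, -0.3, -0.4]
grip_width: 0.005
gripper_force: 0.0
```

View pics/s2.png

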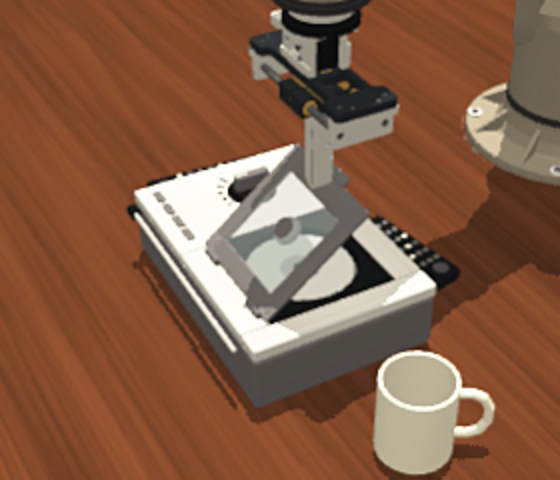

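The lid is now roughly half shut, with the fingertip on its outer face near the lip (crop (320,185)). I carry on down.

```bash
python3 -m handwheel '[[0.008,0,0.012,0,0],[0.008,0,0.012,0,0],[0.006,0,0.0125,0,0],[0.006,0,0.0125,0,0],[0.004,0,0.0135,0,0],[0.003,0,0.0135,0,0],[0.001,0,0.007,0,0],[0,0,0.006,0,0],[0,0,0.003,0,0],[0,0,0,0,0],[0,0,0,0,0]]'
```

```text
time_s: 4.33
tcp_pos: [487.7, 170.2, 96.6]
ee_rot: [0.013, 1.0, 0.001, 0.0]
force: [-11.4, -3.1, 32.1]
grip_width: 0.005
gripper_force: 16.0
```

```bash
python3 -m handwheel '[[0,0,-0.03,0,0],[0,0,-0.035,0,0],[0,0,-0.035,0,0.5],[-0.006,-0.025,-0.02,0,0.5],[-0.006,-0.025,0,0,0.5],[-0.006,-0.025,0,0,0.5],[-0.006,-0.025,0,0,0.5],[-0.006,-0.025,0,0,0.5],[-0.005,-0.024,0,0,0.5],[0,0,0,0,0.5],[0,0,0,0,0.5],[0,0,0,0,0.5]]'; python3 - <<'E'
from rig import vision,read_state
import cv2,numpy as np
s=read_state();print(s['tcp_pos'],s['ee_rot'],s['joints'])
im,d=vision.get_image("wrist");cv2.imwrite("pics/w3.png",im[:,:,::-1]);np.savez("pics/w3",d=d,p=s['tcp_pos'],q=s['ee_rot'])
E
```

```text
time_s: 5.33
tcp_pos: [518.5, 20.5, 215.0]
ee_rot: [0.012, 1.0, 0.0, 0.0]
force: [-0.4, 0.5, -0.2]
grip_width: 0.499
gripper_force: 0.0
[518.46100487  20.4625012  215.00194651] [1.23858790e-02 9.99923221e-01 1.77773337e-04 3.32154968e-04] [-0.47348804  0.16070452  0.34880304  1.95852146 -0.06405623  1.03208825
  1.45005099]
```

View pics/w3.png

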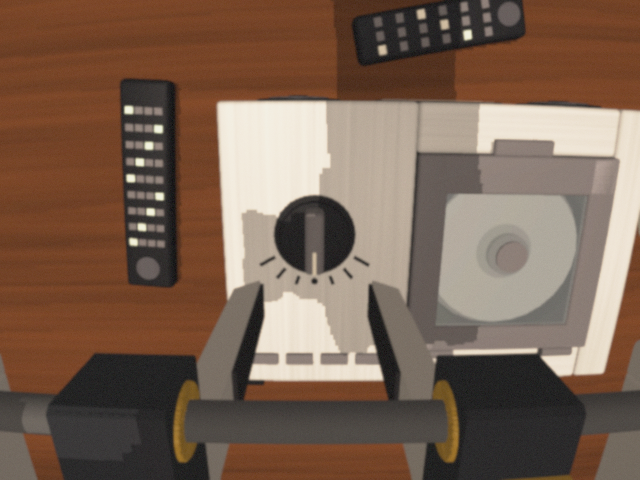

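The lid lies flat. The dial disc is centred at (315,234), and the bar runs vertically from (314,208) to (314,273), pointer towards the player's back.

```bash
python3 - <<'E'
import numpy as np,cv2
from rig import vision
from scipy.spatial.transform import Rotation as Ro
np.set_printoptions(suppress=True,precision=1)
f=np.load('pics/w3.npz');c=vision.get_calibration('wrist');T=np.array(c['T_tool_cam'])
K=np.array([[c['fx'],0,c['cx']],[0,c['fy'],c['cy']],[0,0,1]]);R=Ro.from_quat(f['q']).as_matrix()
def P(px,z=None):
    n=cv2.undistortPoints(np.array(px,float).reshape(-1,1,2),K,c['D']).reshape(-1,2);r=np.c_[n,np.ones(len(n))]
    o=R@T[:3,3]+f['p'];q=r@(R@T[:3,:3]).T
    s=(z-o[2])/q[:,2] if z else np.array([f['d'][v,u] for u,v in px])
    return o+q*s[:,None]
print("disc",P([(315,234),(275,234),(355,234)],97));print("bar",P([(314,208),(314,273)],117),P([(314,220),(314,240)]))
print("lid",P([(525,150),(425,180),(600,180),(425,330),(570,335),(500,180),(590,260)]),"deck",P([(380,160),(380,250),(250,300)]))
E
```

```text
disc [[519.4  20.3  97. ]
 [518.6  -8.4  97. ]
 [520.1  49.   97. ]]
bar [[496.2  20.3 117. ]
 [541.6  19.1 117. ]] [[504.4  20.1 116.4]
 [518.3  19.7 116. ]]
lid [[462.3 168.3  97.1]
 [482.4  98.3  95.9]
 [483.9 228.6  96.4]
 [598.7 103.5  96.6]
 [608.8 223.4  96.6]
 [483.3 152.4  95.8]
 [545.4 229.9  96.3]] deck [[468.6  67.4  89.4]
 [535.3  68.4  88.4]
 [507.6  -4.9 237.2]]
```

```bash
python3 -m handwheel '[[-0.001,0,0.035,0,0.5],[0,0,0.035,0,0.5],[0,0,0.03,0,0.5],[0,0,0.0145,0,0.5],[0,0,0,0,0.5],[0,0,0,0,0],[0,0,0,0,0],[0,0,0,0,0],[0,0,0,0,0],[0,0,0,0,0],[0,0,0,0,0],[0,0,0,0,0]]' 40
```

```text
time_s: 6.38
tcp_pos: [519.1, 19.5, 100.3]
ee_rot: [0.013, 1.0, -0.0, 0.0]
force: [-1.7, -3.4, 4.7]
grip_width: 0.129
gripper_force: 40.0
```

```bash
python3 -m handwheel '[[0,0,0,0.1,0],[0,0,0,0.1,0],[0,0,0,0.1,0],[0,0,0,0.1,0],[0,0,0,0.1,0],[0,0,0,0.1,0],[0,0,0,0.1,0],[0,0,0,0.1,0],[0,0,0,0.1,0],[0,0,0,0.1,0],[0,0,0,0,0],[0,0,0,0,0]]'; python3 - <<'E'
from rig import vision,read_state
import cv2,numpy as np
s=read_state();print(s['tcp_pos'],s['moment'],s['joints'])
q=s['ee_rot'];print("tool yaw change",2*(np.arctan2(q[1],q[0])-np.arctan2(.99992,.01239)))
im,d=vision.get_image("wrist");cv2.imwrite("pics/w4.png",im[:,:,::-1]);np.savez("pics/w4",d=d,p=s['tcp_pos'],q=s['ee_rot'])
E
```

```text
time_s: 7.38
tcp_pos: [520.5, 21.8, 100.4]
ee_rot: [0.49, 0.872, 0.001, 0.001]
force: [7.0, 6.9, -5.4]
grip_width: 0.135
gripper_force: 40.0
[520.49065215  21.7709734  100.38255251] [ 1.87761513 -1.75898909  0.09360086] [-0.61918412  0.33922188  0.5481551   2.07429327 -0.24880797  0.78744864
  0.62698003]
tool yaw change -0.9991557285270067
```

View pics/w4.png

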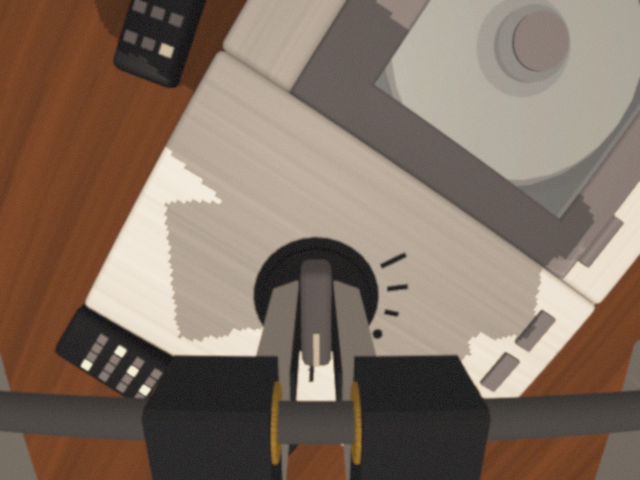

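The bar stays aligned with the fingers and the tool has turned 1.00 rad clockwise, so the dial needs about 0.06 more to reach the third step.

```bash
python3 -m handwheel '[[0,0,0,0.03,0],[0,0,0,0.035,0],[0,0,0,0,0],[0,0,0,0,0],[0,0,0,0,0],[0,0,0,0,0],[0,0,0,0,0],[0,0,0,0,0]]'; python3 - <<'E'
from rig import vision,read_state
import cv2,numpy as np
s=read_state();print(s['tcp_pos'],s['moment'],s['force'])
q=s['ee_rot'];print("tool yaw change",2*(np.arctan2(q[1],q[0])-np.arctan2(.99992,.01239)))
for n in("top","wrist"):
    im,d=vision.get_image(n)
    if n=="top": a=cv2.resize(im[170:300,225:390],(480,378),interpolation=2)
    else: b=cv2.resize(im[220:420,220:420],(378,378),interpolation=2)[:,:300]
cv2.imwrite("pics/f.png",np.hstack([a,b])[:,:,::-1])
E
```

```text
time_s: 8.1
tcp_pos: [520.7, 21.8, 100.4]
ee_rot: [0.518, 0.856, 0.001, 0.001]
force: [7.2, 8.8, -6.5]
grip_width: 0.14
gripper_force: 40.0
[520.66233574  21.79894714 100.39531537] [ 2.03550354 -1.96652458  0.16451433] [ 7.18701253  8.77315473 -6.53789119]
tool yaw change -1.063475799552207
```

View pics/f.png

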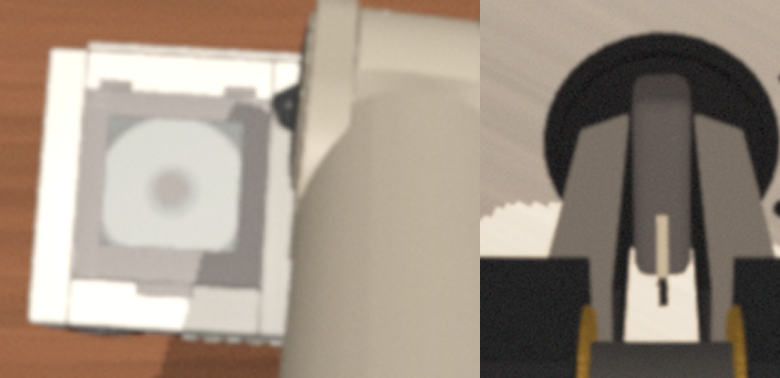

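The lid is flat. The pointer lines up with the third mark at (662,292), so the dial is at about 1.05. I add a small margin against spring-back and wait to confirm it holds.

```bash
python3 -m handwheel '[[0,0,0,0.025,0],[0,0,0,0,0],[0,0,0,0,0],[0,0,0,0,0],[0,0,0,0,0],[0,0,0,0,0],[0,0,0,0,0],[0,0,0,0,0],[0,0,0,0,0],[0,0,0,0,0],[0,0,0,0,0],[0,0,0,0,0]]'; python3 - <<'E'
from rig import vision,read_state
import cv2,numpy as np
s=read_state();print(s['moment'])
q=s['ee_rot'];print("tool yaw change",2*(np.arctan2(q[1],q[0])-np.arctan2(.99992,.01239)))
im,d=vision.get_image("wrist")
cv2.imwrite("pics/f2.png",cv2.resize(im[220:400,230:410,::-1],(600,600),interpolation=2))
E
```

```text
time_s: 9.2
tcp_pos: [520.7, 21.8, 100.4]
ee_rot: [0.528, 0.849, 0.002, 0.001]
force: [8.2, 8.0, -7.3]
grip_width: 0.133
gripper_force: 40.0
[ 2.11934883 -2.15187649  0.18476319]
tool yaw change -1.0884422372571523
```

View pics/f2.png

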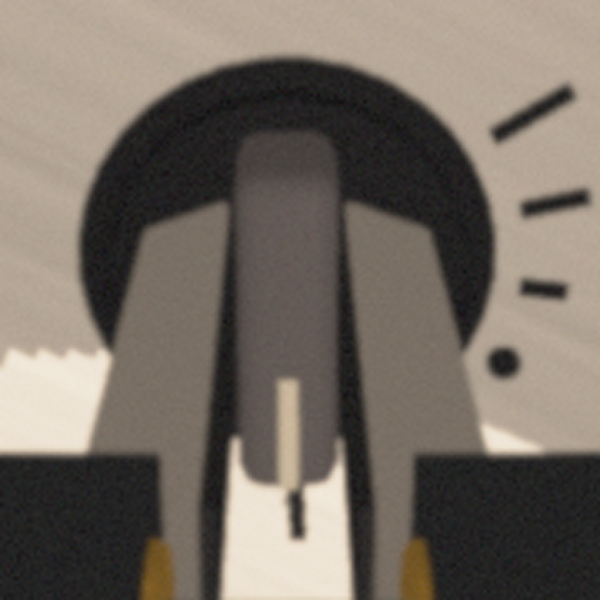

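The pointer at (289,435) sits just past the third mark at (296,515), about 1.08 rad, and the grip is steady at 40 N, so I hand the job in.

```bash
python3 -c "
from rig import env
print(env.finish_job())"
```

```text
the job is handed in; nothing more can be done
None
```

The lid is fully shut and the search dial is gripped and held just past its third step (about 1.08 rad); the remotes and mug were not touched, and the job was handed in at about 9 s.

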